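# Pin a bead-drilling jig shut and hold it

### The job

Get the bead clamped for drilling: swing the hinged cover of the jig down over the bead, then take the collared round-grip pin out of the foam block and push it through the hole in the cover into the hole beneath. The bead sits on a spring that lifts the cover, so press the pin's collar down until the cover is fully shut, and finish like that: still pressing on the pin with the gripper, cover shut, nothing let go. Leave the bead in its seat and the other things where they are.

Things in the scene. Friction and masses are not known exactly. Their poses are not given: they have to be found in the camera images.
- jig: Clamshell drilling jig fixed to the table. Lower half: wooden block 140 (x) x 90 (y) x 40 mm high; origin at the centre of its underside; z up, x from hinge to pin hole. A 33 mm square bead pocket in the middle; 45 mm along +x a 14 mm through-hole for the pin. The upper half (cover) is hinged at the -x edge, roughly towards the robot, and swings down to +x. Yaw varies within 30 degrees
- cover (a joint): Angle of the cover, rad: 0 fully shut (level, on a hard stop), 1.57 upright, limit 1.9; starts 1.15 to 1.5. The stiff hinge (0.2 N m) stays where left; 2 to 4 N at the free edge swing it. Near shut it meets the bead, which a spring pushes up: let go, it rises to about 0.06; about 5 to 7 N down at its pin hole shut it fully
- jig_hinge (a point): Middle of the hinge line, 60 mm along -x of the jig from its middle, 41 mm above the table; the line runs along the jig's y
- jig_hole (a point): Centre of the mouth of the lower half's pin hole, in its top face, 40 mm above the table; with the cover shut the cover's pin hole is straight above it
- cover_edge (a point): Middle of the cover's free edge on its outer face (on top when shut). The cover: aluminium plate reaching from 2 to 132 mm from the hinge line, 80 mm wide, 15 mm thick, 0.25 kg; its underside plane passes through the hinge line; shut, its top is 56 mm above the table. 16 mm hole over the bead 60 mm, 14 mm pin hole 105 mm from the hinge line
- jig_seat (a point): Point on the middle of the bead pocket 34 mm above the table, where the bead's centre is at the start; the seat below is sprung, yields about 6 mm as the cover is shut
- bead_center (a point): Centre of the loose 30 mm dark wooden bead, 15 g, in the jig's pocket on the sprung seat; it stands 9 mm proud of the lower half
- block: White foam block fixed to the table, 200 (x) x 90 (y) x 50 mm high, origin at the centre of its underside; three 15 mm holes in a row along its x, at -70, 0 and +70 mm, each with a steel pin standing in it; which stands where varies
- pin: The pin to use: steel, loose, 60 to 130 g, upright in a hole of the foam block. Origin at the centre of its lower tip, z to its head. Shank 12 mm diameter, 40 mm long, last 6 mm tapering to 7 mm; flat round collar 28 mm diameter at 40 to 46 mm from the tip, resting on the foam; plain round straight grip 18 mm diameter at 46 to 90 mm. The others have no collar disc
- pin_tip (a point): Centre of the pin's lower tip, at the start 10 mm above the table. Lifted straight up 40 mm the pin is clear of the foam. Fully home with the cover shut, the collar lies on the cover and the tip is 24 mm below the mouth of the lower hole
- awl: Another steel pin in the foam block, with a 32 mm ball head, not needed; origin at its lower tip; its top is 84 mm from the tip
- drift: Another steel pin in the foam block, with a 26 mm square head, not needed; origin at its lower tip; its top is 66 mm from the tip
- jar: Bystander: small amber jar, 48 mm across, 60 mm high, origin under its centre, standing beyond the jig and block
- cup: Bystander: small white cup, 48 mm across, 40 mm high, origin under its centre, standing on the robot's side of the jig and block
- lacquer: Bystander: steel lacquer can, 66 mm across, 110 mm high, origin under its centre, at the left
- dish: Bystander: small empty ceramic dish, 52 mm across, 22 mm high, origin under its centre, between the jig and the block
- brush: Bystander: 170 mm brush lying at the left, near the robot; origin under its middle
- driver: Bystander: 180 mm screwdriver lying at the right; origin under its middle

How it is judged:
By the outcome, as a careful person would: the job done as asked, in the order asked, and still so for the second after the job is handed in, while the arm keeps its last pose, push and grip.
It also fails if it takes over 56 s, if anything falls off the work surface, if the arm or the gripper's body presses on something with over 40 N, if the wrist force passes 120 N, or if a joint passes its speed limit or range.

### The arm

A 7-joint arm with a two-finger parallel gripper is mounted at the origin on the work surface. World frame = base frame: x ahead of the robot, y to its left, z up, the work surface at z = 0. Lengths are in m, angles in rad, forces in N, time in s.
With the tool pointing down it reaches from about 0.4 to 0.875 m from the base axis. Payload 19.3 kg.
Tool frame: the origin (TCP) lies at the very end of the fingers, on their centre line; the grasp point (between the pads) lies 19 mm behind it; z points along the fingers, y is the line along which they close (so a half turn about z gives the same grasp; the last joint's range is limited). The gripper opens to 85 mm and grips with 20 to 120 N. Pads are 22 mm wide; open, the fingers measure 114 mm over their backs; the gripper's body (76 mm by 85 mm) begins 54 mm behind the grasp point. The pads swing forward as they close: fully open they stand 13 mm farther back than shut.
Start: joints at [-1.404, 0.521, -0.036, 1.599, 0.021, 1.021, -0.113], TCP at [0.147, 0.608, 0.231] pointing down, gripper open.
Joint ranges: [-2.91, 2.91], [-0.3, 2.13], [-1.5, 1.42], [0.17, 2.43], [-1.26, 4.41], [0.16, 1.93], [-2.52, 2.52]. Speed limits (rad/s): [1.89, 1.89, 2.39, 2.39, 3.01, 3.01, 3.01].

### API

Orientations are given as [roll, pitch, yaw] about the fixed x, y, z axes, in that order (R = Rz(yaw) Ry(pitch) Rx(roll)).
In Python, from workcell import bot gives the robot as it stands. The module is installed in compiled form; this text tells all that it offers.
- The arm moves only by the tool apply_moves, never from a script. Its arguments are lists of equal length, an entry for each row: "claw": the finger opening in m, from 0 to 0.0854; "xyz": the shift along the tool's x, y, z in m, a list of three; "twist": the turn, a rotation vector about the tool's x, y, z in rad, a list of three. A call has 1 to 20 rows; each row shifts and turns the commanded pose from where the row before left it, along the tool's axes as they then stand; what a row does not reach is not made up. A row lasts 1/10 s, in which the tool goes at most 50 mm and 8.59 degrees, less where a joint would pass 70% of its speed; a pose out of reach is approached as far as the arm can. A call with a gripper value outside its range is refused whole. The fingers move at their own pace and stop on an object; "force" is the grip in N (left out, the last holds). Time passes only in rows, so rows that do not move let the fingers close. It gives the time, the measured TCP pose, the force, the opening and the grip force at its end, in the units of the state.
- bot.observe(): the state, without advancing time (a new reading comes with each control period).
- bot.grab_frame(name): name is "scene" or "top" or "wrist"; returns a dict with "img" (384x512x3 uint8, red, green, blue), "vfov" (degrees; the focal length in pixels is half the picture's height over the tangent of half this angle, whatever the lens; pixels are square), "cx", "cy" (the principal point, pixels), "distortion" ([k1, k2, p1, p2, k3] as OpenCV has them; the pictures are not rectified), "view" (4x4, takes a point from world to camera coordinates). Camera axes: x right, y up, looking along -z (the intrinsics and any distortion apply to the point x, -y, -z); pixel columns grow to the right and rows downward; lengths in m; the calibration is good to about 2 mm. A picture is of the moment at which its call begins. There is no depth.
- bot.job_done(): hands the job in; it is judged then, once.
Trained networks look in the newest picture that a camera, given by its name, has taken for a name from the list of things; names that differ only in an ending like _2 or _b are one class to them, and where a whole thing is asked for, a point or a joint stands for the part that bears it (a point fixed in the world has none). Each returns a list of dicts, best first, with "score" (0 to 1); they miss things now and then, are a little off and sometimes report something else, mostly with a low value. They report only what shows in the picture. A call takes as long as a camera call.
- bot.find_in(camera, query): "position" ([x, y, z] in m, in world coordinates, good to about 4 mm: the middle of the surface that is visible of it).
The state is a dict: "clock": time; "qpos": joint angles; "qd": joint speeds; "joint_efforts": joint torques, N m; "position": TCP position; "tool_rot": TCP orientation; "force": force on the tool from outside, world axes, zero at the start; "moment": the same for the moment, N m; "grip_width": finger opening in m; "finger_force": force on a finger pad.
Only numpy, scipy, OpenCV 4.12 (cv2) and the standard library are available. Lean on these libraries where they do the work, as an engineer would, in place of code of your own. Each camera call takes 0.05 s, during which the arm holds its last target. There are 200 camera calls.

## Working session

There is one attempt and no reset: what is moved stays moved. The work goes in short steps, Python scripts to look and compute and a tool call to move; the robot and the scene stay as the last step left them, time stands still between calls to the robot, and variables do not carry over. Pictures are saved under pics/ and viewed, at most 10 in all, crops included, and the job is handed in when it is done.

Besides the shell and the picture viewer there is one more tool, called after "Request:" by a JSON object that holds its "fn" and its "kwargs". apply_moves: Moves the arm, as the interface text tells. Its arguments: {"type":"object","properties":{"claw":{"type":"array"},"xyz":{"type":"array"},"twist":{"type":"array"},"force":{"type":"number"}},"required":["claw","xyz","twist"]}

```bash
mkdir -p pics
cat > h.py <<'E'
import numpy as np, cv2
from scipy.spatial.transform import Rotation as R
from workcell import bot
def K(f):
    h=f["img"].shape[0]; fl=h/2/np.tan(np.radians(f["vfov"])/2)
    return np.array([[fl,0,f["cx"]],[0,fl,f["cy"]],[0,0,1.]])
def proj(f,P):
    P=np.atleast_2d(P).astype(float); V=np.array(f["view"]); c=P@V[:3,:3].T+V[:3,3]; c=c*[1,-1,-1]
    return cv2.projectPoints(c,np.zeros(3),np.zeros(3),K(f),np.array(f["distortion"],float))[0].reshape(-1,2)
def ray(f,px):
    u=cv2.undistortPoints(np.array([[px]],float),K(f),np.array(f["distortion"],float)).ravel()
    V=np.array(f["view"]); d=V[:3,:3].T@np.array([u[0],-u[1],-1]); return -V[:3,:3].T@V[:3,3], d
def at_z(f,px,z):
    o,d=ray(f,px); return o+d*(z-o[2])/d[2]
def save(f,n): cv2.imwrite("pics/"+n,f["img"][:,:,::-1])
E
python3 - <<'E'
from h import *
import pickle
F={}
for c in("scene","top"):
    f=bot.grab_frame(c);F[c]=f;save(f,c+"0.png")
    for q in("jig","cover","jig_hole","jig_hinge","cover_edge","bead_center","block","pin","pin_tip","awl","drift","jar","cup","lacquer","dish"):
        r=bot.find_in(c,q)
        print(c,q,[(np.round(x["position"],3).tolist(),round(x["score"],2)) for x in r[:2]])
pickle.dump(F,open("F0.pkl","wb"))
s=bot.observe();print(s)
E
```

```text
scene jig [([0.522, 0.15, 0.04], 0.98)]
scene cover []
scene jig_hole [([0.521, 0.151, 0.043], 0.88)]
scene jig_hinge []
scene cover_edge [([0.504, 0.15, 0.131], 0.69)]
scene bead_center [([0.549, 0.161, 0.042], 0.37), ([0.612, -0.21, 0.093], 0.18)]
scene block [([0.56, -0.229, 0.048], 0.61)]
scene pin [([0.472, -0.249, 0.076], 0.47), ([0.747, -0.032, 0.058], 0.28)]
scene pin_tip []
scene awl [([0.609, -0.21, 0.092], 0.54)]
scene drift [([0.749, -0.033, 0.061], 0.72), ([0.541, -0.224, 0.078], 0.43)]
scene jar [([0.75, -0.034, 0.06], 0.71)]
scene cup [([0.377, 0.012, 0.022], 0.67)]
scene lacquer [([0.619, 0.404, 0.087], 0.86)]
scene dish [([0.579, -0.008, 0.014], 0.47)]
top jig [([0.736, -0.024, 0.061], 0.25)]
top cover [([0.488, 0.157, 0.129], 0.64), ([0.386, 0.009, 0.019], 0.34)]
top jig_hole [([0.51, 0.16, 0.039], 0.55)]
top jig_hinge [([0.515, 0.16, 0.041], 0.8), ([0.713, -0.435, 0.023], 0.5)]
top cover_edge [([0.497, 0.154, 0.128], 0.96)]
top bead_center [([0.583, -0.004, 0.019], 0.3)]
top block [([0.538, -0.221, 0.051], 0.85)]
top pin [([0.47, -0.243, 0.073], 0.58)]
top pin_tip 
[... 369 characters left out ...]
.77)]
{'clock': 1.6, 'qpos': array([-1.40421891,  0.52140597, -0.0362974 ,  1.59953292,  0.02121142,
        1.02111389, -0.11279429]), 'qd': array([-0.0016129 , -0.00044203,  0.00069477,  0.00061371,  0.00027786,
       -0.00112662,  0.0006468 ]), 'joint_efforts': array([ 9.51269503e-04, -9.26839185e+01,  1.97890431e+00, -3.70242190e+01,
        1.79351302e-02,  2.11929240e-03,  1.41753216e-05]), 'position': array([0.1466303 , 0.60752445, 0.23127529]), 'tool_rot': array([-3.14151867e+00,  1.72662299e-05,  2.90478233e+00]), 'force': array([-0.66943648, -0.61210905, -0.72606349]), 'moment': array([-0.07319345,  0.00886185,  0.0304617 ]), 'finger_force': 0.0, 'grip_width': 0.08571398490816244}
```

View images.

View pics/scene0.png

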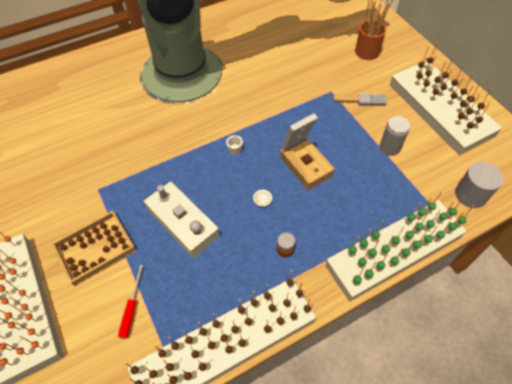

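View pics/top0.png

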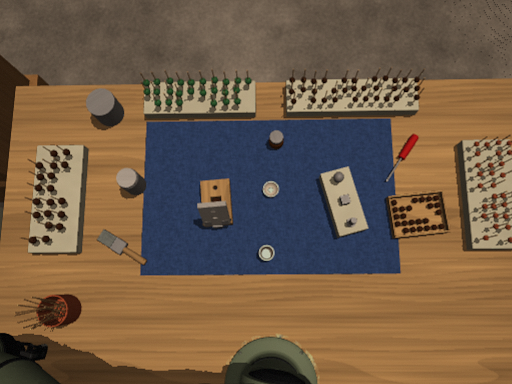

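Run:
```python
from h import *
import pickle
F=pickle.load(open("F0.pkl","rb"))
t=F["top"]["img"];s=F["scene"]["img"]
z=lambda a:cv2.resize(a,(400,300),interpolation=cv2.INTER_CUBIC)
# 80x60 crops x5
A=z(t[170:230,180:260]);B=z(t[172:232,305:385]);C=z(s[110:185,270:370]);D=z(s[175:250,135:235])
cv2.imwrite("pics/crop.png",np.vstack([np.hstack([A,B]),np.hstack([C,D])])[:,:,::-1])
```

```text
(no output)
```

View pics/crop.png

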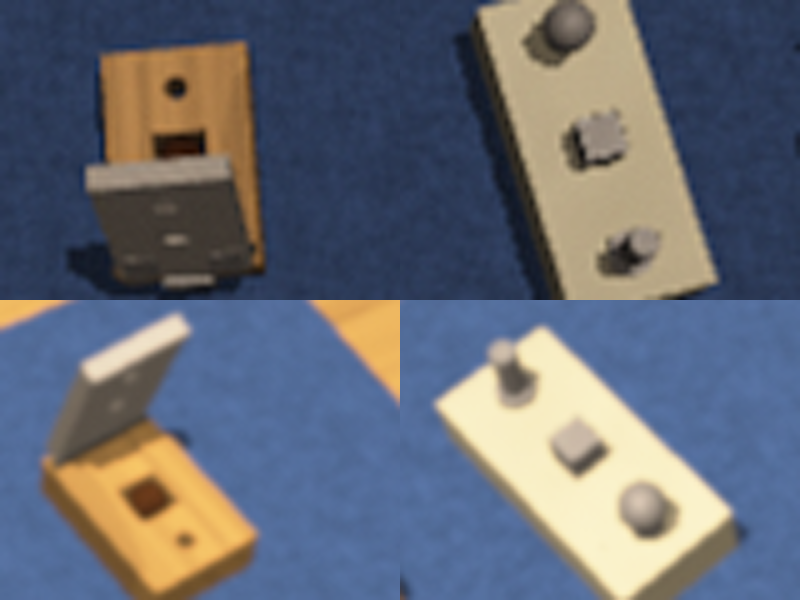

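Run:
```python
from h import *
import pickle
from scipy.optimize import least_squares
F=pickle.load(open("F0.pkl","rb"))
A=lambda u,v:("top",(180+u/5-.4,170+v/5-.4)); B=lambda u,v:("top",(305+u/5-.4,172+v/5-.4))
C=lambda u,v:("scene",(270+u/4-.4,110+v/4-.4)); D=lambda u,v:("scene",(135+u/4-.4,175+v/4-.4))
def fit(obs,x0,name):
    def res(p,w=False):
        c,s=np.cos(p[2]),np.sin(p[2]);o=[]
        for P,(cam,px) in obs:
            W=[p[0]+c*P[0]-s*P[1],p[1]+s*P[0]+c*P[1],P[2]]
            o.append(proj(F[cam],W)[0]-px)
        return np.array(o) if w else np.ravel(o)
    r=least_squares(res,x0,loss="soft_l1",f_scale=.5); print(name,r.x.round(4),np.degrees(r.x[2]).round(1));print(res(r.x,True).round(1).tolist());return r.x
fit([((.045,0,.04),A(176,88)),((.07,.045,.04),A(102,57)),((.07,-.045,.04),A(246,43)),((.045,0,.04),C(185,240)),((0,0,.04),C(148,198)),((.07,.045,.04),C(257,237))],[.54,.155,.05],"jig")
fit([((.0,0,.066),B(205,138)),((.0,0,.066),D(178,135)),((.07,0,.079),B(168,28)),((.07,0,.079),D(246,208)),((.0,.0,.1),B(1e-9,0))][:4],[.54,-.22,.3],"block")
f=F["scene"]; print("pin top",at_z(f,D(101,48)[1],.1), at_z(F["top"],B(246,238)[1],.1),"collar", at_z(f,D(117,88)[1],.056))
```

```text
jig [0.5423 0.1621 0.0737] 4.2
[[-0.1, 0.5], [-0.2, 0.1], [-0.3, 0.4], [-0.0, 0.7], [-0.1, 0.5], [0.0, 0.4]]
block [ 0.5394 -0.2293  0.2706] 15.5
[[-1.4, 0.4], [-0.2, 3.4], [-0.6, -0.3], [-0.6, -0.1]]
pin top [ 0.46641487 -0.2457983   0.1       ] [ 0.47459941 -0.24892785  0.1       ] collar [ 0.47077814 -0.24536019  0.056     ]
```

Request:
{"fn": "apply_moves", "kwargs": {"claw": [0,0,0,0,0,0,0,0,0,0,0,0,0,0,0,0,0,0,0,0], "xyz": [[0,0,0],[0,0,0],[0,0,0],[-0.0186,-0.0338,0],[-0.0186,-0.0338,0],[-0.0186,-0.0338,0],[-0.0186,-0.0338,0],[-0.0186,-0.0338,0],[-0.0186,-0.0338,0],[-0.0186,-0.0338,0],[-0.0186,-0.0338,0],[-0.0186,-0.0338,0],[-0.0186,-0.0338,0],[-0.0186,-0.0338,0],[-0.0186,-0.0338,0],[-0.0186,-0.0338,0],[-0.0186,-0.0338,0],[0,0,0.026],[0,0,0.025],[0,0,0.025]], "twist": [[0,0,-0.1036],[0,0,-0.1036],[0,0,-0.1036],[0,0,0],[0,0,0],[0,0,0],[0,0,0],[0,0,0],[0,0,0],[0,0,0],[0,0,0],[0,0,0],[0,0,0],[0,0,0],[0,0,0],[0,0,0],[0,0,0],[0,0,0],[0,0,0],[0,0,0]]}}

```text
clock: 3.6
position: [0.4416, 0.1547, 0.1546]
tool_rot: [3.141, 0.001, -3.068]
force: [0.8, 0.3, -0.6]
grip_width: -0.0
finger_force: 0.0
```

Run:
```python
from h import *
th=np.r_[1.5,1.42,1.34,1.26,1.18,1.1,1.0,.9,.8,.7,.6,.5,.4,.3,.22,.15,.1,.07,.04]
x=-60+118*np.cos(th)-15*np.sin(th)-11; z=41+118*np.sin(th)+15*np.cos(th)
p=np.c_[np.r_[-100.6,x],np.r_[154.6,z]]
d=np.diff(p,axis=0); print([[round(-a/1000,4),0,round(-b/1000,4)] for a,b in d]); print(p[-1])
```

```text
[[np.float64(-0.023), 0, np.float64(-0.0052)], [np.float64(-0.0095), 0, np.float64(-0.0001)], [np.float64(-0.0095), 0, np.float64(0.0006)], [np.float64(-0.0094), 0, np.float64(0.0014)], [np.float64(-0.0093), 0, np.float64(0.0021)], [np.float64(-0.0091), 0, np.float64(0.0029)], [np.float64(-0.011), 0, np.float64(0.0046)], [np.float64(-0.0105), 0, np.float64(0.0056)], [np.float64(-0.0099), 0, np.float64(0.0067)], [np.float64(-0.0091), 0, np.float64(0.0076)], [np.float64(-0.0083), 0, np.float64(0.0085)], [np.float64(-0.0074), 0, np.float64(0.0093)], [np.float64(-0.0065), 0, np.float64(0.01)], [np.float64(-0.0055), 0, np.float64(0.0106)], [np.float64(-0.0036), 0, np.float64(0.0088)], [np.float64(-0.0026), 0, np.float64(0.0079)], [np.float64(-0.0015), 0, np.float64(0.0058)], [np.float64(-0.0007), 0, np.float64(0.0035)], [np.float64(-0.0006), 0, np.float64(0.0035)]]
[46.30577257 60.70674303]
```

Request:
{"fn": "apply_moves", "kwargs": {"claw": [0,0,0,0,0,0,0,0,0,0,0], "xyz": [[-0.023,0,-0.005],[-0.0095,0,0],[-0.0095,0,0.0006],[-0.0094,0,0.0014],[-0.0093,0,0.0021],[-0.0091,0,0.0029],[-0.011,0,0.0046],[-0.0105,0,0.0056],[-0.0099,0,0.0067],[-0.0091,0,0.0076],[-0.0083,0,0.0085]], "twist": [[0,0,0],[0,0,0],[0,0,0],[0,0,0],[0,0,0],[0,0,0],[0,0,0],[0,0,0],[0,0,0],[0,0,0],[0,0,0]]}}

```text
clock: 4.7
position: [0.5604, 0.1636, 0.1195]
tool_rot: [-3.141, -0.0, -3.068]
force: [-0.4, 0.3, 1.4]
grip_width: -0.0
finger_force: 0.5
```

Request:
{"fn": "apply_moves", "kwargs": {"claw": [0,0,0,0,0,0,0,0], "xyz": [[-0.0074,0,0.0093],[-0.0065,0,0.01],[-0.0055,0,0.0106],[-0.0036,0,0.0088],[-0.0026,0,0.0079],[-0.0015,0,0.0058],[-0.0007,0,0.0035],[-0.0006,0,0.0035]], "twist": [[0,0,0],[0,0,0],[0,0,0],[0,0,0],[0,0,0],[0,0,0],[0,0,0],[0,0,0]]}}

```text
clock: 5.5
position: [0.5878, 0.1657, 0.0609]
tool_rot: [-3.142, -0.0, -3.068]
force: [-2.4, -0.3, 5.0]
grip_width: -0.0
finger_force: 2.5
```

Request:
{"fn": "apply_moves", "kwargs": {"claw": [0,0,0,0,0,0], "xyz": [[0,0,-0.01],[0,0,-0.03],[0,0,-0.04],[0.02,0,-0.04],[0.02,0,-0.03],[0,0,0]], "twist": [[0,0,0],[0,0,0],[0,0,0],[0,0,0],[0,0,0],[0,0,0]]}}

```text
clock: 6.1
position: [0.5479, 0.1633, 0.216]
tool_rot: [3.139, 0.006, -3.067]
force: [1.2, 0.1, -0.2]
grip_width: 0.0001
finger_force: 0.0
```

Run:
```python
from h import *
import pickle
f=bot.grab_frame("wrist");save(f,"w1.png");pickle.dump(f,open("w1.pkl","wb"))
for q in("cover","jig_hole","cover_edge","bead_center"):
    print(q,[(np.round(x["position"],3).tolist(),round(x["score"],2)) for x in bot.find_in("wrist",q)[:2]])
c,s=np.cos(.0737),np.sin(.0737)
for n,z,x,y in(("hole",.058,.045,0),("edge",.056,.072,.04),("edge",.056,.072,-.04),("jig",.04,.07,.045),("jig",.04,.07,-.045)):
    print(n,proj(f,[.5423+c*x-s*y,.1621+s*x+c*y,z]).round(1))
print(f["vfov"],f["cx"],f["cy"],bot.observe()["position"])
```

```text
cover [([0.539, 0.161, 0.064], 0.8)]
jig_hole [([0.536, 0.161, 0.059], 0.93), ([0.542, 0.161, 0.063], 0.16)]
cover_edge [([0.541, 0.162, 0.06], 0.61)]
bead_center [([0.54, 0.159, 0.047], 0.42)]
hole [[252.9 209.2]]
edge [[289.4 231.8]]
edge [[216.4 231.8]]
jig [[292.2 224.6]]
jig [[213.6 224.5]]
65.31998285141015 254.0025102056435 188.47418520697067 [0.54793022 0.16266601 0.21017574]
```

View pics/w1.png

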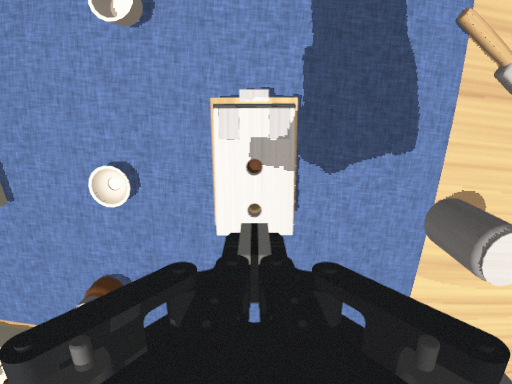

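Run:
```python
from h import *
import pickle
f=pickle.load(open("w1.pkl","rb"));g=f["img"].astype(float).mean(2)
print(g[200:220,244:266].astype(int))
w=np.clip(180-g[201:219,245:264],0,None);w[w<30]=0
v,u=np.mgrid[201:219,245:264];px=((u*w).sum()/w.sum(),(v*w).sum()/w.sum());print(px,at_z(f,px,.0615),at_z(f,px,.056))
gg=pickle.load(open("F0.pkl","rb"))
```

```text
[[249 249 248 247 247 247 246 246 244 246 249 249 248 248 248 247 246 243
  244 245 246 245]
 [249 248 248 247 247 247 247 246 246 246 248 249 247 247 247 247 245 243
  244 246 245 246]
 [249 249 247 247 247 247 247 247 245 246 248 249 247 247 248 247 246 243
  245 246 247 246]
 [249 249 248 247 247 247 246 240 224 204 180 189 216 235 245 247 246 243
  245 246 247 246]
 [249 249 248 247 247 240 200 141 115  79  75  74  95 129 200 240 246 245
  245 246 247 246]
 [249 249 249 246 241 198 115  75  77  75  72  75  75  75 124 193 237 244
  244 247 247 246]
 [249 249 247 244 217 132  74  75  73  76  73  74  76  77  78 122 205 239
  244 247 247 246]
 [249 249 248 234 169  93  81  76  72  75  76  77  79  79  80  93 141 218
  244 247 247 246]
 [249 249 246 203 121 107  99  84  76  76  77  79  83  83  93 112 144 205
  239 246 247 246]
 [249 249 245 200 106 108 109 107  94  84  81  87  94 107 117 123 132 187
  235 246 248 246]
 [248 249 241 195 119 108 116 114 112 114 113 115 118 119 123 121 117 181
  236 247 247 247]
 [249 249 241 194 118  94 110 122 126 128 126 127 130 128 118 105 118 182
  2
[... 194 characters left out ...]
47 246]
 [249 249 248 239 190 127 106  95  93  90  92  89  93  89  94 149 213 238
  245 246 246 246]
 [248 249 248 247 240 209 164 117  91  92  94  92  92  98 146 204 237 244
  245 247 247 246]
 [249 249 248 247 247 239 194 136 120 113 119 121 121 165 218 241 245 244
  246 247 247 246]
 [249 249 249 247 247 247 247 244 225 209 205 208 225 241 247 247 246 245
  245 247 247 246]
 [248 249 248 247 247 247 247 247 245 247 248 248 247 246 248 247 246 244
  245 240 241 246]
 [249 249 248 247 247 245 247 247 245 246 248 248 247 247 247 247 245 244
  244 246 247 246]]
(np.float64(253.9506842559487), np.float64(209.57258661077546)) [0.58627825 0.1664444  0.0615    ] [0.58822638 0.16660016 0.056     ]
```

Run:
```python
from h import *
s=bot.observe();print(s["qpos"].round(3),s["position"],s["clock"])
```

```text
[-0.446  0.462  0.074  1.769 -0.041  0.913  1.29 ] [0.54793022 0.16266601 0.21017574] 6.35
```

Request:
{"fn": "apply_moves", "kwargs": {"claw": [0.03,0.05,0.05,0.05,0.05,0.05,0.05,0.05,0.05,0.05,0.05,0.05,0.05], "xyz": [[0.0055,-0.0338,0],[0.0055,-0.0338,0],[0.0055,-0.0338,0],[0.0055,-0.0338,0],[0.0055,-0.0338,0],[0.0055,-0.0338,0],[0.0055,-0.0338,0],[0.0055,-0.0338,0],[0.0055,-0.0338,0],[0.0055,-0.0338,0],[0.0055,-0.0338,0],[0.0055,-0.0338,0],[0,0,0]], "twist": [[0,0,0],[0,0,0],[0,0,0],[0,0,0],[0,0,0],[0,0,0],[0,0,0],[0,0,0],[0,0,0],[0,0,0],[0,0,0],[0,0,0],[0,0,0]]}}

```text
clock: 7.65
position: [0.5107, -0.2514, 0.2099]
tool_rot: [-3.14, -0.002, -3.073]
force: [-0.5, 1.0, 0.1]
grip_width: 0.0498
finger_force: 0.0
```

Run:
```python
from h import *
import pickle
f=bot.grab_frame("wrist");save(f,"w2.png");pickle.dump(f,open("w2.pkl","wb"))
for q in("pin","drift"):
    print(q,[(np.round(x["position"],3).tolist(),round(x["score"],2)) for x in bot.find_in("wrist",q)[:2]])
s=bot.observe();print(s["position"],s["qpos"].round(2))
for z in(.01,.056,.1):print(proj(f,[.4715,-.246,z]))
```

```text
pin [([0.47, -0.252, 0.099], 0.94), ([0.514, -0.234, 0.05], 0.62)]
drift [([0.538, -0.232, 0.079], 0.7)]
[ 0.51208189 -0.24605684  0.21006388] [ 0.23  0.46  0.16  1.78 -0.09  0.91  2.07]
[[261.48445478 132.89040168]]
[[262.52525205 136.64133549]]
[[263.86531636 141.47413063]]
```

View pics/w2.png

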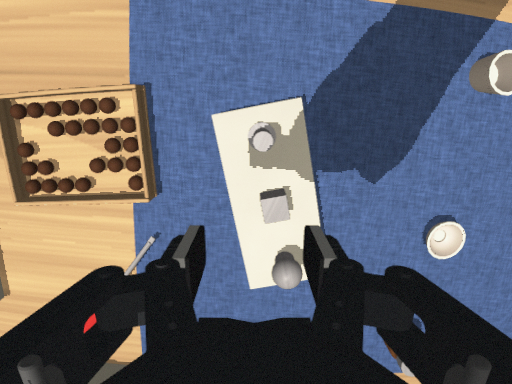

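Run:
```python
from h import *
import pickle
f=bot.grab_frame("wrist");pickle.dump(f,open("w3.pkl","wb"))
p=proj(f,[.4715,-.246,.1])[0];print(p,bot.observe()["position"],[np.round(x["position"],4) for x in bot.find_in("wrist","pin")[:1]])
u,v=p.astype(int)
c=cv2.resize(f["img"][v-30:v+30,u-40:u+40],(800,600),interpolation=cv2.INTER_CUBIC);print(u,v)
cv2.imwrite("pics/w3c.png",c[:,:,::-1])
```

```text
[257.60608683 139.23667759] [ 0.51226394 -0.24559782  0.21027536] [array([ 0.4667, -0.2502,  0.0991])]
257 139
```

View pics/w3c.png

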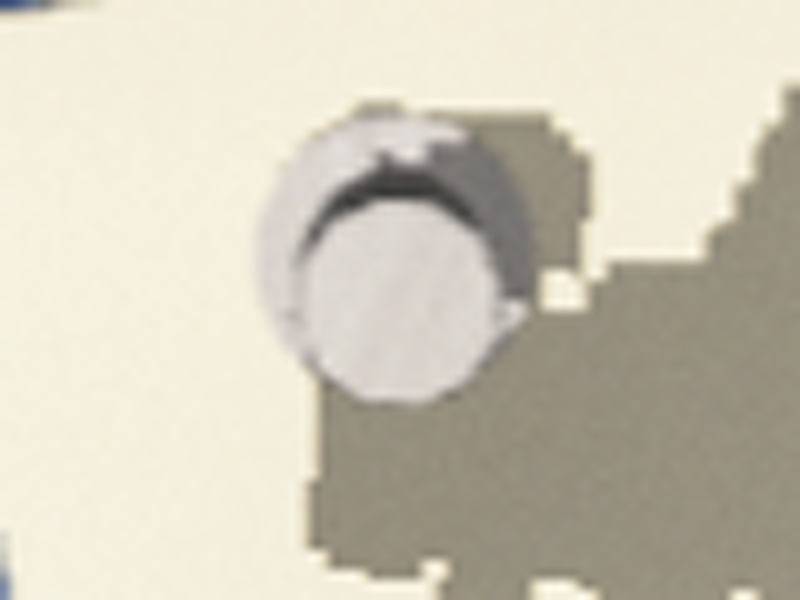

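Run:
```python
from h import *
import pickle
f=pickle.load(open("w3.pkl","rb"))
for z,u,v in((.1,398,300),(.056,394,249)):print(at_z(f,(217+u/10-.45,109+v/10-.45),z))
print(R.from_euler("xyz",bot.observe()["tool_rot"]).as_matrix().round(4))
```

```text
[ 0.47100648 -0.24709703  0.1       ]
[ 0.47037875 -0.24718968  0.056     ]
[[-9.972e-01 -7.530e-02 -7.000e-04]
 [-7.530e-02  9.972e-01  6.000e-04]
 [ 6.000e-04  7.000e-04 -1.000e+00]]
```

Request:
{"fn": "apply_moves", "kwargs": {"claw": [0.05,0.05,0.05,0.05,0.05,0.05,0.05,0.05,0.03,0.01,0.0,0.0,0.0,0.0,0.0], "xyz": [[0.0207,0.0008,0],[0.0206,0.0009,0],[0,0,0],[0,0,0.035],[0,0,0.035],[0,0,0.035],[0,0,0.03],[0,0,0.014],[0,0,0],[0,0,0],[0,0,0],[0,0,0],[0,0,0],[0,0,0],[0,0,0]], "twist": [[0,0,0],[0,0,0],[0,0,0],[0,0,0],[0,0,0],[0,0,0],[0,0,0],[0,0,0],[0,0,0],[0,0,0],[0,0,0],[0,0,0],[0,0,0],[0,0,0],[0,0,0]], "force": 80}}

```text
clock: 9.4
position: [0.4716, -0.2482, 0.0632]
tool_rot: [-3.141, 0.002, -3.068]
force: [0.5, 1.2, 8.9]
grip_width: 0.0163
finger_force: 78.1
```

Request:
{"fn": "apply_moves", "kwargs": {"claw": [0,0,0,0,0,0], "xyz": [[0,0,-0.003],[0,0,-0.015],[0,0,-0.025],[0,0,-0.03],[0,0,-0.03],[0,0,0]], "twist": [[0,0,0],[0,0,0],[0,0,0],[0,0,0],[0,0,0],[0,0,0]]}}

```text
clock: 10.0
position: [0.4724, -0.2488, 0.1689]
tool_rot: [-3.139, 0.005, -3.068]
force: [0.4, -1.0, -0.5]
grip_width: 0.0161
finger_force: 78.0
```

Run:
```python
from h import *
import pickle
f=bot.grab_frame("wrist");f=bot.grab_frame("wrist");f=bot.grab_frame("wrist");save(f,"w4.png");pickle.dump(f,open("w4.pkl","wb"))
s=bot.observe();print(s)
```

```text
{'clock': 10.15, 'qpos': array([ 0.26063067,  0.46645855,  0.15063677,  1.91625225, -0.09763654,
        0.76578092,  2.11081889]), 'qd': array([ 0.00162205,  0.01981283, -0.00369483,  0.005813  , -0.00022774,
       -0.00155828,  0.0007016 ]), 'joint_efforts': array([-7.92159088e-03, -8.19872975e+01,  5.54952353e+00, -3.11934042e+01,
        3.76128021e-02,  8.03041295e-02, -1.32306831e-02]), 'position': array([ 0.47070027, -0.24776232,  0.16484232]), 'tool_rot': array([ 3.14154588e+00,  7.41113926e-05, -3.06743489e+00]), 'force': array([-0.02038028, -0.50674   , -0.39781567]), 'moment': array([-0.00357688, -0.01656198,  0.06046157]), 'finger_force': 77.99637794494629, 'grip_width': 0.016573070585416672}
```

View pics/w4.png

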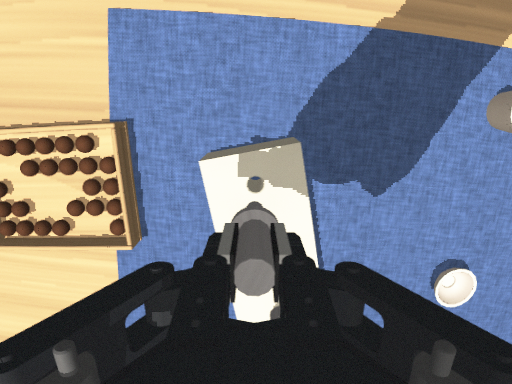

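Run:
```python
from h import *
import pickle
f=pickle.load(open("w4.pkl","rb"))
x,y,z=.4707,-.2477,.1648
for off in(.0,.002):
  t=z-.053
  print([proj(f,[x+off,y,t+h]).round(1)[0].tolist() for h in(0,.043,.09)])
  print("collar far edge",proj(f,[x+off-.014,y,t+.04]).round(1),"tip far",proj(f,[x+off-.0035,y,t]).round(1))
u0,v0=205,180
c=cv2.resize(f["img"][v0:v0+75,u0:u0+100],(800,600),interpolation=cv2.INTER_CUBIC)
cv2.imwrite("pics/w4c.png",c[:,:,::-1])
```

```text
[[254.4, 205.6], [254.4, 230.3], [254.5, 276.3]]
collar far edge [[256.4 204.7]] tip far [[254.8 200.8]]
[[254.2, 208.3], [254.2, 233.6], [254.1, 280.6]]
collar far edge [[256.1 208.1]] tip far [[254.6 203.5]]
```

View pics/w4c.png

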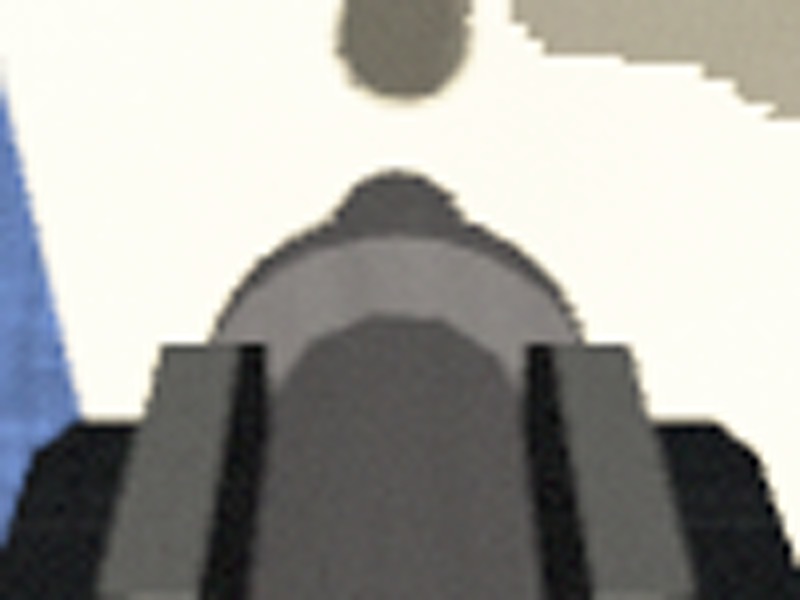

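Request:
{"fn": "apply_moves", "kwargs": {"claw": [0,0,0,0,0,0,0,0,0,0,0,0,0,0,0,0], "xyz": [[0,0,-0.01],[-0.0139,0.031,-0.01],[-0.0139,0.031,0],[-0.0139,0.031,0],[-0.0139,0.031,0],[-0.0139,0.031,0],[-0.0139,0.031,0],[-0.0139,0.031,0],[-0.0139,0.031,0],[-0.0139,0.031,0],[-0.0139,0.031,0],[-0.0139,0.031,0],[-0.0139,0.031,0],[-0.0134,0.0313,0.01],[0,0,0.01],[0,0,0]], "twist": [[0,0,0],[0,0,0],[0,0,0],[0,0,0],[0,0,0],[0,0,0],[0,0,0],[0,0,0],[0,0,0],[0,0,0],[0,0,0],[0,0,0],[0,0,0],[0,0,0],[0,0,0],[0,0,0]]}}

```text
clock: 11.75
position: [0.6197, 0.1679, 0.1631]
tool_rot: [-3.141, -0.003, -3.066]
force: [-0.2, -1.3, -1.5]
grip_width: 0.0161
finger_force: 78.2
```

Run:
```python
from h import *
import pickle
for i in range(5): f=bot.grab_frame("wrist")
s=bot.observe();print(s["position"],s["tool_rot"],s["grip_width"])
pickle.dump(f,open("w5.pkl","wb"))
p=proj(f,[.586,.1662,.062])[0];t=s["position"];print(p,proj(f,[t[0],t[1],t[2]-.053]))
u0,v0=int(p[0])-50,int(p[1])-30
c=cv2.resize(f["img"][v0:v0+75,u0:u0+100],(800,600),interpolation=cv2.INTER_CUBIC);print(u0,v0)
cv2.imwrite("pics/w5c.png",c[:,:,::-1])
```

```text
[0.6209916  0.16664967 0.16558129] [-3.14150147e+00  6.15481507e-04 -3.06891068e+00] 0.01617924977638382
[256.82514636 146.69101758] [[254.2302067  206.70824589]]
206 116
```

View pics/w5c.png

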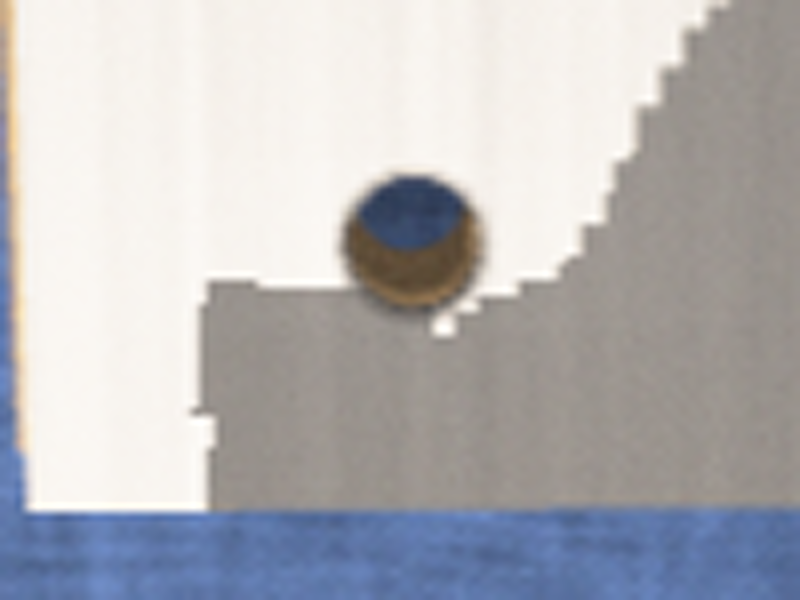

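Run:
```python
from h import *
import pickle
f=pickle.load(open("w5.pkl","rb"));print(at_z(f,(257.2,145.9),.062)); s=bot.observe();print(s["position"],R.from_euler("xyz",s["tool_rot"]).as_matrix().round(4))
```

```text
[0.58532712 0.16645818 0.062     ]
[0.6209916  0.16664967 0.16558129] [[-9.974e-01 -7.260e-02  6.000e-04]
 [-7.260e-02  9.974e-01 -0.000e+00]
 [-6.000e-04 -1.000e-04 -1.000e+00]]
```

Request:
{"fn": "apply_moves", "kwargs": {"claw": [0,0,0,0,0,0,0], "xyz": [[0.0175,0.0011,0],[0.0174,0.0011,0],[0,0,0.02],[0,0,0.02],[0,0,0.005],[0,0,0],[0,0,0]], "twist": [[0,0,0],[0,0,0],[0,0,0],[0,0,0],[0,0,0],[0,0,0],[0,0,0]]}}

```text
clock: 12.7
position: [0.5863, 0.1671, 0.1209]
tool_rot: [3.141, 0.001, -3.068]
force: [0.1, 0.8, -1.0]
grip_width: 0.0164
finger_force: 78.2
```

Request:
{"fn": "apply_moves", "kwargs": {"claw": [0,0,0,0,0,0], "xyz": [[0,0,0.003],[0,0,0.003],[0,0,0.003],[0,0,0.003],[0,0,0.002],[0,0,0]], "twist": [[0,0,0],[0,0,0],[0,0,0],[0,0,0],[0,0,0],[0,0,0]]}}

```text
clock: 13.3
position: [0.5856, 0.1671, 0.1055]
tool_rot: [-3.141, -0.001, -3.068]
force: [-0.6, 0.5, -1.6]
grip_width: 0.0162
finger_force: 78.2
```

Request:
{"fn": "apply_moves", "kwargs": {"claw": [0,0,0,0,0,0,0], "xyz": [[0,0,0.003],[0,0,0.003],[0,0,0.003],[0,0,0.003],[0,0,0.003],[0,0,0.002],[0,0,0]], "twist": [[0,0,0],[0,0,0],[0,0,0],[0,0,0],[0,0,0],[0,0,0],[0,0,0]]}}

```text
clock: 14.0
position: [0.5857, 0.1671, 0.0886]
tool_rot: [-3.141, -0.0, -3.068]
force: [0.1, -0.5, -1.5]
grip_width: 0.0162
finger_force: 78.2
```

Request:
{"fn": "apply_moves", "kwargs": {"claw": [0,0,0,0,0], "xyz": [[0,0,0.003],[0,0,0.003],[0,0,0.003],[0,0,0.002],[0,0,0]], "twist": [[0,0,0],[0,0,0],[0,0,0],[0,0,0],[0,0,0]]}}

```text
clock: 14.5
position: [0.586, 0.1672, 0.0777]
tool_rot: [-3.142, 0.0, -3.068]
force: [2.9, -0.6, -1.8]
grip_width: 0.0158
finger_force: 78.0
```

Request:
{"fn": "apply_moves", "kwargs": {"claw": [0,0,0,0,0,0], "xyz": [[-0.0006,0,0.001],[0,0,0.001],[0,0,0.001],[0,0,0.001],[0,0,0.001],[0,0,0]], "twist": [[0,0,0],[0,0,0],[0,0,0],[0,0,0],[0,0,0],[0,0,0]]}}

```text
clock: 15.1
position: [0.5866, 0.1673, 0.0729]
tool_rot: [3.142, 0.0, -3.068]
force: [2.2, 0.4, 3.8]
grip_width: 0.016
finger_force: 78.1
```

Collar is now on the cover. Press further slowly.

Request:
{"fn": "apply_moves", "kwargs": {"claw": [0,0,0,0,0], "xyz": [[-0.0004,0,0.001],[0,0,0.001],[0,0,0.001],[0,0,0],[0,0,0]], "twist": [[0,0,0],[0,0,0],[0,0,0],[0,0,0],[0,0,0]]}}

```text
clock: 15.6
position: [0.5869, 0.1673, 0.0699]
tool_rot: [3.142, 0.0, -3.068]
force: [2.4, 0.8, 3.4]
grip_width: 0.0162
finger_force: 78.1
```

Request:
{"fn": "apply_moves", "kwargs": {"claw": [0,0,0,0,0], "xyz": [[0,0,0.001],[0,0,0.001],[0,0,0.0005],[0,0,0],[0,0,0]], "twist": [[0,0,0],[0,0,0],[0,0,0],[0,0,0],[0,0,0]]}}

```text
clock: 16.1
position: [0.5872, 0.1674, 0.0689]
tool_rot: [3.141, 0.001, -3.068]
force: [-3.7, -2.9, 30.3]
grip_width: 0.0163
finger_force: 81.2
```

Request:
{"fn": "apply_moves", "kwargs": {"claw": [0,0,0,0,0], "xyz": [[0,0,-0.0004],[0,0,0],[0,0,0],[0,0,0],[0,0,0]], "twist": [[0,0,0],[0,0,0],[0,0,0],[0,0,0],[0,0,0]]}}

```text
clock: 16.6
position: [0.5872, 0.1674, 0.069]
tool_rot: [3.141, 0.001, -3.068]
force: [-3.8, -0.5, 24.3]
grip_width: 0.0161
finger_force: 80.8
```

Run:
```python
from h import *
z=lambda a:cv2.resize(a,(400,300),interpolation=cv2.INTER_CUBIC)
w=bot.grab_frame("wrist");s=bot.grab_frame("scene");t=bot.grab_frame("top")
o=bot.observe();print(o["position"],o["force"],o["grip_width"])
p=o["position"].copy();u,v=proj(w,[p[0],p[1],.056])[0].astype(int);print(u,v)
T=[z(w["img"][max(v-100,0):max(v-100,0)+150,u-100:u+100]),z(w["img"][:,:]),z(s["img"][110:185,270:370]),z(t["img"][170:230,180:260])]
cv2.imwrite("pics/end.png",np.vstack([np.hstack(T[:2]),np.hstack(T[2:])])[:,:,::-1])
```

```text
[0.58715676 0.16741679 0.06897938] [-2.98145855 -0.99488585 25.07089439] 0.016503433627155107
253 229
```

View pics/end.png

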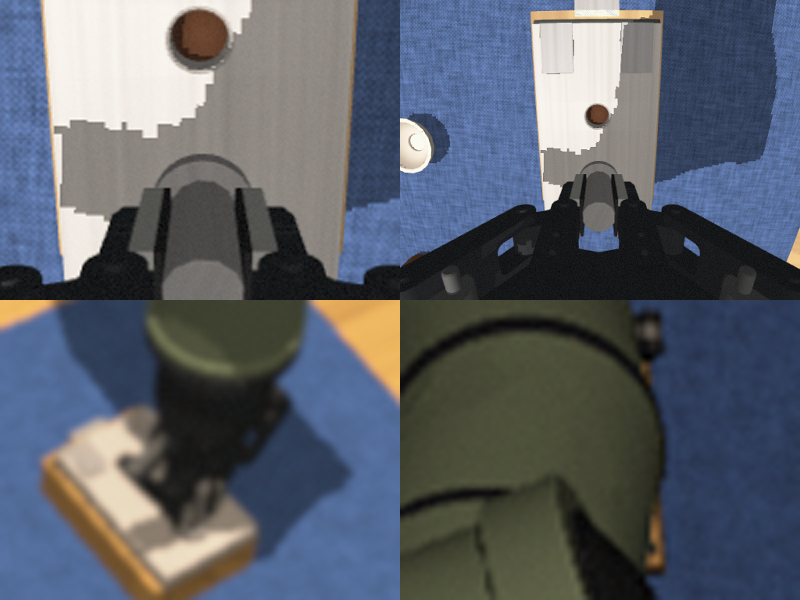

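The final image shows the cover lying level, the collar flat on it, and the bead visible through its hole. The collar is being pressed onto the hard stop with about 25 N.

```bash
python3 -c "
from workcell import bot
print(bot.job_done())"
```

```text
the job is handed in; nothing more can be done
None
```

The job is handed in: the cover is shut over the bead, the collared pin is fully in, and the gripper is still pressing its collar down with about 25 N; the result of the judging was not shown.

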